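# Clip a hook onto the bench rail and hang the tote

## Task

The grey clip-on hook is lying on its side: stand it up on its feet on the bench and let go of it, then take it again by its two flat sides, hook its fixed lip under the far edge of the aluminium rail with the clip tilted, and rock it down until its sprung foot clicks under the near edge and it sits flat on the rail. Then hang the little steel tote by its wooden handle on the hook's arm, keeping the tote upright all the while, and let go. Leave the tape measure, the bolster and the rubber cup where they are.

Things in the scene. Friction and masses are not known exactly. Their poses are not given: they have to be found in the camera images.
- rail_stand: Fixed stand: plywood base 100 x 260 x 12 mm (x -80..20), upright board 14 mm thick carrying an aluminium rail. Origin under the rail's middle at bench level, z up, y along the rail, x away from the robot: the near edge of the rail is its -x edge, the far edge its +x edge. Turned up to 0.3 rad
- rail_top (a point): Middle of the rail's top, 120 mm above the bench, axes as the stand. The rail is a flat flange 36 mm wide (x +-18), 4 mm thick, 240 mm long, free underneath beside the 14 mm board. End stops (12 mm long, 14 mm high) stand on its ends: the clip goes on anywhere with its middle within y +-85 mm, not from an end
- hook_clip: Loose grey clip-on hook, 0.24 kg. Origin: middle of the seat face (underside of the block), z out of the seat, x to the lip end, -x to the arm. Starts lying on its +y side, origin 18 mm up, z level to the robot's left and arm to the robot, within 0.35 rad; right of the stand. Stood on its feet: origin 14 mm up. On the rail: x along the stand's x, origin at rail_top (x within 2 mm, any y)
- clip_block (a point): Middle of the clip's block, at x -1, y 0, z +22 mm of the clip. Block x -28..26, y +-18, z 0..45 mm, top flat. Lying, take it by its end faces (54 mm apart along x), at z 2 to 20 mm, clear of the arm, to roll it upright about x; standing, by its sides (36 mm apart along y)
- clip_lip (a point): Inner tip of the fixed lip, upper face: x 13.5, y 0, z -7.4 mm of the clip. The leg that carries it has its inner face at x 19.5 and reaches down to z -14. The slot from seat to lip is 5.3 mm high at the leg, 7.4 at the tip: with the arm end raised 0.35 to 0.45 rad the rail's far edge goes in as the clip is drawn to the stand's -x
- clip_foot (a joint): Sprung foot at the clip's arm end, slides along x: 0 = out (rest), 0.0065 m = pushed in. At rest its tip is at x -14 mm, its flat catch at z -5.7, a ramp below; rigid cheeks beside it (inner face x -20) reach z -14. Pressing the arm end down (5 to 15 N on the block) slides it back 4 mm, then it springs out under the rail's near edge
- clip_arm (a point): Top of the clip's arm, midway: x -62, y 0, z 45 mm of the clip. The arm is a flat steel bar 12 mm wide (y +-6), 8 mm thick (z 37..45), from the block's -x end to x -102, where a tip 8 mm thick turns up to z 59 mm. The tote may hang anywhere between block and upturned tip
- tote: Loose open steel tote, 0.13 kg, 118 mm high. Origin under the middle of its floor, z up; turned up to 0.5 rad, left of the stand. Box 60 (x) x 72 (y) x 45 mm high; straps at y +-38 mm rise to the handle. Between the rim (z 45) and the handle's underside (z 98) it is open along x, 72 mm wide: the arm goes through there along the tote's x, either way
- tote_grip (a point): Middle of the tote's wooden handle, 108 mm above its underside: a bar along the tote's y, 80 mm long, 12 mm thick (x), 20 mm high. Pinch it across its 12 mm with the fingertips, not reaching below it. Hung, this point is 10 mm above the top of the arm
- tape_measure: Bystander: yellow tape measure 42 x 84 x 66 mm, origin under its middle
- bolster: Bystander: bolster chisel with red and black handle, 57 x 212 x 30 mm, origin under its middle
- rubber_cup: Bystander: black rubber cup 47 mm wide, 50 mm high, origin under its middle
Things that resemble listed ones, but are neither listed nor needed, are in the scene too. Of the things that look like the tote, the smaller one is meant.

How it is judged:
By the outcome, as a careful person would: the job done as asked, in the order asked, and still so for the second after the job is handed in, with the robot touching nothing.
It also fails if it takes over 72 s, if anything falls off the work surface, if the arm or the gripper's body presses on something with over 40 N, if the wrist force passes 120 N, or if a joint passes its speed limit or range.

## Robot

A 6-joint arm with a two-finger parallel gripper is mounted at the origin on the work surface; the furniture and walls round the work are solid. World frame = base frame: x ahead of the robot, y to its left, z up, the work surface at z = 0. Lengths are in mm, angles in rad, forces in N, time in s.
With the tool pointing down it reaches from about 400 to 925 mm from the base axis. Payload 12.5 kg.
Tool frame: the origin (TCP) lies midway between the tips of the shut fingers; the grasp point (between the pads) lies 19 mm behind it; z points along the fingers, y is the line along which they close (so a half turn about z gives the same grasp; the last joint's range is limited). The gripper opens to 95 mm and grips with 3 to 60 N. Pads are 20 mm wide; open, the fingers measure 119 mm over their backs; the gripper's body (75 mm by 180 mm) begins 59 mm behind the grasp point.
Start: joints at [-1.366, 0.491, 1.559, -0, 1.092, -0.106], TCP at [191.161, -595.067, 214.661] pointing down, gripper open.
Joint ranges: [-3.1, 3.1], [-0.84, 2.19], [0.05, 2.79], [-1.13, 4.28], [0.06, 2.93], [-2.69, 2.69]. Speed limits (rad/s): [2.22, 2.22, 2.79, 3.14, 3.14, 3.14].

## Interface

Orientations are given as [roll, pitch, yaw] about the fixed x, y, z axes, in that order (R = Rz(yaw) Ry(pitch) Rx(roll)).
In Python, from cell import * gives the robot as it stands.
- The arm moves only by the tool servo_tool, never from a script. Its argument "moves" is one flat list of numbers, 5 for each row, row after row: the shift along the world's x, y, z as a fraction of full scale, then the turn about the world's z as a fraction of full scale, then the opening, from 0 (shut) to 1 (fully open). A call has 1 to 12 rows; each row is the pose to reach, as a shift and turn from the pose commanded when the call began, turning the shorter way round; what a row does not reach only later rows make up. Full scale, the value 1, is 400 mm for a shift and 180 degrees for a turn. A row lasts 1/12 s, in which the tool goes at most 41.7 mm and 7.16 degrees, less where a joint would pass 70% of its speed; a pose out of reach is approached as far as the arm can. A call with a number of a shift or a turn outside -1 to 1 is refused whole. A call with a gripper value outside its range is refused whole. The fingers move at their own pace and stop on an object; the grip force is fixed at half the most. Time passes only in rows, so rows that repeat a pose let the fingers close. It gives the time, the measured TCP pose, the force, the opening and the grip force at its end, in the units of the state.
- state(): the state, without advancing time (a new reading comes with each control period).
- read_camera(name): name is "side" or "top"; returns (picture, depth): 400x640x3 uint8, blue, green, red; 400x640 float32, mm along the optical axis (not along the pixel's ray), 0 where there is no reading.
- get_calibration(name): a dict with "K" (3x3 intrinsics, pixels), "k1" (the pictures are not rectified: a ray, as slopes to the right and down, at radius r is drawn at 1 + k1 r^2 times it, then the intrinsics apply), "R" (3x3) and "t" (3): a world point X has camera coordinates R X + t. Camera axes: x right, y down, z forward; pixel columns grow to the right and rows downward; lengths in mm; the calibration is good to about 2 mm. A picture is of the moment at which its call begins. get_calibration takes no time and is no camera call.
- job_done(): hands the job in; it is judged then, once.
The state is a dict: "t": time; "joints": joint angles; "qvel": joint speeds; "tau": joint torques, N m; "eef_pos": TCP position; "tcp_rot": TCP orientation; "ft_force": force on the tool from outside, world axes, zero at the start; "moment": the same for the moment, N m; "opening": opening from 0.0 (shut) to 1.0 (fully open); "grip_force": force on a finger pad.
Only numpy, scipy, OpenCV 4.12 (cv2) and the standard library are available. Lean on these libraries where they do the work, as an engineer would, in place of code of your own. Each camera call takes 0.05 s, during which the arm holds its last target. There are 200 camera calls.

## Working session

There is one attempt and no reset: what is moved stays moved. The work goes in short steps, Python scripts to look and compute and a tool call to move; the robot and the scene stay as the last step left them, time stands still between calls to the robot, and variables do not carry over. Pictures are saved under pics/ and viewed, at most 10 in all, crops included, and the job is handed in when it is done.

Besides the shell and the picture viewer there is one more tool, called after "Emit:" by a JSON object that holds its "fn" and its "kwargs", one argument or row to a line. servo_tool: Moves the arm, as the interface text tells. Its arguments: {"type":"object","properties":{"moves":{"type":"array"}},"required":["moves"]}

```bash
ls; mkdir -p pics
cat > h.py <<'E'
from cell import *
import numpy as np, cv2
def grab(): return {n:read_camera(n) for n in ("side","top")}
def ray(n,u,v):
    c=get_calibration(n);K=np.array(c["K"]);d=np.array([(u-K[0,2])/K[0,0],(v-K[1,2])/K[1,1]])
    s=d.copy()
    for _ in range(20): s=d/(1+c["k1"]*(s@s))
    R=np.array(c["R"]);t=np.array(c["t"])
    return -R.T@t, R.T@np.array([s[0],s[1],1.])
def onz(n,u,v,z):
    o,d=ray(n,u,v);return o+d*(z-o[2])/d[2]
def dep(n,u,v,D):
    o,d=ray(n,u,v);return o+d*D[int(v),int(u)]
def cloud(n,D,step=1):
    c=get_calibration(n);K=np.array(c["K"]);v,u=np.mgrid[0:400:step,0:640:step]
    d=np.stack([(u-K[0,2])/K[0,0],(v-K[1,2])/K[1,1]],-1);s=d.copy()
    for _ in range(20): s=d/(1+c["k1"]*(s**2).sum(-1,keepdims=True))
    R=np.array(c["R"]);t=np.array(c["t"])
    P=np.concatenate([s,np.ones(s.shape[:2]+(1,))],-1)*D[::step,::step,None]
    return (P-t)@R      # HxWx3 world
def pix(n,X):
    c=get_calibration(n);K=np.array(c["K"]);p=np.array(c["R"])@np.array(X,float)+np.array(c["t"])
    s=p[:2]/p[2];s=s*(1+c["k1"]*(s@s));return K[0,0]*s[0]+K[0,2],K[1,1]*s[1]+K[1,2]
E
python3 - <<'E'
from h import *
g=grab()
for n in g:
    cv2.imwrite(f"pics/{n}0.png",g[n][0]); np.save(f"{n}0.npy",g[n][1])
    c=get_calibration(n); print(n,ray(n,320,200),c["K"][0],c["k1"])
E
```

```text
pics
side (array([ 252.87522451, 1021.41160342,  615.89708764]), array([ 0.18131431, -0.88759496, -0.42363246])) [409.36023377   0.         324.01407705] -0.07680837047336145
top (array([ 149.21816129,   -5.8091332 , 1673.15637909]), array([ 0.19180828,  0.01803576, -0.98131472])) [449.68271236   0.         322.84022452] 0.03531021309109662
```

View pics/top0.png

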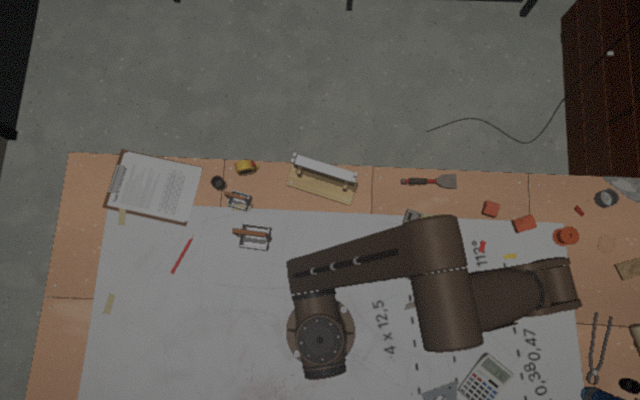

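View pics/side0.png

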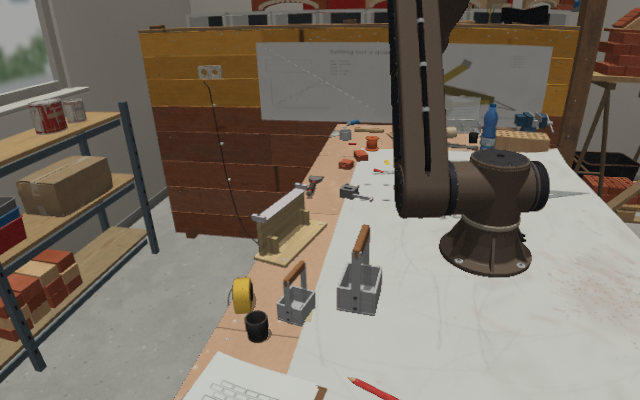

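Run:
```python
from h import *
t=cv2.imread("pics/top0.png");s=cv2.imread("pics/side0.png")
a=cv2.resize(t[185:245,370:450],(800,600),interpolation=cv2.INTER_CUBIC)[:, :]
b=cv2.resize(s[170:215,325:385],(400,300),interpolation=cv2.INTER_CUBIC)
c=cv2.resize(t[140:215,205:365],(400,188),interpolation=cv2.INTER_CUBIC)
o=np.zeros((600,800,3),np.uint8)
o[:300,:400]=cv2.resize(a,(400,300));o[:300,400:]=b;o[300:488,:400]=c
o[300:600,400:]=cv2.resize(s[250:325,260:360],(400,300),interpolation=cv2.INTER_CUBIC)
cv2.imwrite("pics/crop1.png",o)
T=cloud("top",np.load("top0.npy"));S=cloud("side",np.load("side0.npy"))
def rect(P,nm):
    r=cv2.minAreaRect(P[:,:2].astype(np.float32)); print(nm,len(P),"rect",np.round(r[0],1),np.round(r[1],1),round(r[2],1),"z",np.round(np.percentile(P[:,2],[5,50,95]),1), "mean",P.mean(0).round(1)); return r
def reg(C,u0,u1,v0,v1,z0,z1):
    P=C[v0:v1,u0:u1].reshape(-1,3);return P[(P[:,2]>z0)&(P[:,2]<z1)]
rect(reg(T,285,365,148,205,105,128),"rail top");rect(reg(T,285,365,148,205,127,145),"stops top")
rect(reg(T,285,365,148,210,7,20),"base")
rect(reg(S,240,330,180,265,112,128),"rail side");rect(reg(S,240,330,180,265,127,145),"stops side")
rect(reg(T,400,425,205,226,10,60),"clip top");rect(reg(S,335,377,180,204,6,60),"clip side")
rect(reg(T,222,256,188,212,80,130),"tote handle top");rect(reg(S,280,310,255,292,100,130),"handle side")
rect(reg(T,222,256,188,214,30,55),"tote rim top")
```

```text
rail top 591 rect [571.1  16.7] [239.6  40.3] 74.6 z [114.7 120.4 125.7] mean [571.1  15.9 120.3]
stops top 102 rect [571.  17.] [238.7  39.5] 74.4 z [127.2 134.  140. ] mean [572.1  22.  133.5]
base 1253 rect [525.6  10.2] [173.1 299.9] 1.9 z [ 7.6 12.5 18.2] mean [527.4  23.6  12.7]
rail side 542 rect [548.7 114.5] [142.  416.9] 11.9 z [116.8 120.1 124.6] mean [562.3  37.6 120.1]
stops side 112 rect [567.3  16.2] [242.9  40. ] 74.6 z [127.5 132.4 135.6] mean [572.3  34.6 131.9]
clip top 164 rect [ 438.7 -322.4] [70.  86.7] 5.1 z [19.5 36.  42.2] mean [ 430.1 -312.5   34.3]
clip side 288 rect [ 410.6 -310.4] [ 80.7 188. ] 34.7 z [ 9.2 24.3 37.6] mean [ 404.4 -295.2   25.1]
tote handle top 97 rect [455.2 327.1] [80.9 12.7] 76.5 z [ 96.7 116.9 123.8] mean [454.5 326.1 114.9]
handle side 270 rect [454. 329.] [80.3 14.7] 76.8 z [101.5 114.5 119. ] mean [452.6 334.7 112.4]
tote rim top 105 rect [455.9 325.7] [76.1 60.9] 76.5 z [32.1 43.4 50.6] mean [454.  324.9  42.5]
```

View pics/crop1.png

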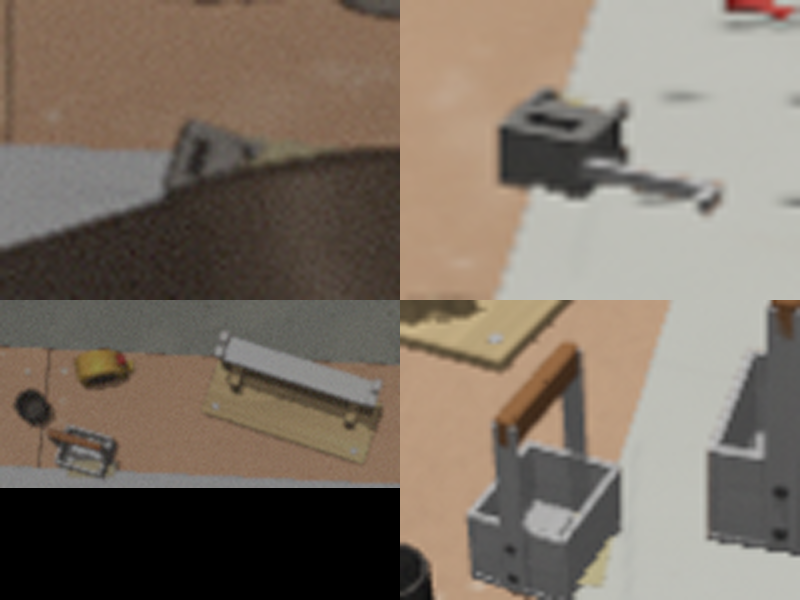

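The side crop shows the clip, a dark block at side pixel (352,192) with its arm pointing at the robot. In the top view the arm half hides it at (412,215). Things that could be mistaken:
- **Tote:** the small one is at top (238,200) / side (296,300). The big one at top (255,236) is not wanted.
- **Clip:** the only clip candidate is at top (412,215). The grey lump at top (440,390) is a flat plate.

Before measuring the clip I'll swing the arm clear.

Emit:
{"fn": "servo_tool", "kwargs": {
  "moves": [0.4, 0.5, 0.1, 0, 1, 0.5, 1, 0.1, 0, 1, 0.5, 1, 0.1, 0, 1, 0.5, 1, 0.1, 0, 1, 0.5, 1, 0.1, 0, 1, 0.5, 1, 0.1, 0, 1, 0.5, 1, 0.1, 0, 1, 0.5, 1, 0.1, 0, 1, 0.5, 1, 0.1, 0, 1, 0.5, 1, 0.1, 0, 1, 0.5, 1, 0.1, 0, 1, 0.5, 1, 0.1, 0, 1]
}}

```text
t: 1.1
eef_pos: [392.5, -190.8, 255.2]
tcp_rot: [-3.141, -0.001, 0.315]
ft_force: [0.6, -0.3, -0.1]
opening: 1.0
grip_force: 0.0
```

Emit:
{"fn": "servo_tool", "kwargs": {
  "moves": [0, 0.6, 0, 0, 1, 0, 0.6, 0, 0, 1, 0, 0.6, 0, 0, 1, 0, 0.6, 0, 0, 1, 0, 0.6, 0, 0, 1, 0, 0.6, 0, 0, 1]
}}

```text
t: 1.6
eef_pos: [390.5, 47.1, 254.7]
tcp_rot: [-3.142, -0.0, 0.311]
ft_force: [0.3, -0.7, -0.5]
opening: 0.999
grip_force: 0.0
```

```bash
cat > clip.py <<'E'
from h import *
import sys
tag=sys.argv[1]
g=grab(); T=cloud("top",g["top"][1]);S=cloud("side",g["side"][1])
for n in g: np.save(f"{n}_{tag}.npy",g[n][1]); cv2.imwrite(f"{n}_{tag}.png",g[n][0])
E
python3 clip.py 1
python3 - <<'E'
from h import *
s=state();print(s["t"],s["eef_pos"],s["tcp_rot"],s["joints"])
t=cv2.imread("top_1.png");si=cv2.imread("side_1.png")
o=np.zeros((600,800,3),np.uint8)
o[:,:400]=cv2.resize(t[185:260,390:440],(400,600),interpolation=cv2.INTER_CUBIC)
o[:300,400:]=cv2.resize(si[170:215,325:385],(400,300),interpolation=cv2.INTER_CUBIC)
cv2.imwrite("pics/crop2.png",o)
T=cloud("top",np.load("top_1.npy"));S=cloud("side",np.load("side_1.npy"))
for C,(u0,u1,v0,v1) in ((T,(395,430,200,250)),(S,(335,380,180,205))):
    P=C[v0:v1,u0:u1].reshape(-1,3)
    for lo,hi in ((28,45),(8,28)):
        Q=P[(P[:,2]>lo)&(P[:,2]<hi)]
        r=cv2.minAreaRect(Q[:,:2].astype(np.float32));print(lo,len(Q),np.round(r[0],1),np.round(r[1],1),round(r[2],1),Q.mean(0).round(1))
E
```

```text
1.7 [390.65240487  48.02096294 254.62585368] [-3.1412167e+00  4.4890126e-05  3.1549850e-01] [-4.61480308e-02  1.05656144e-01  2.02176865e+00  3.95404720e-04
  1.01434290e+00  1.20894093e+00]
28 209 [ 387.5 -307.9] [ 64.2 126.8] 70.4 [ 419.6 -313.5   35.9]
8 167 [ 392.3 -321. ] [127.1 161.5] 89.6 [ 391.8 -308.3   15.2]
28 115 [ 417.9 -317.7] [58.8 52.5] 73.7 [ 418.8 -309.7   34.9]
8 164 [ 381.5 -300.5] [ 64.9 123.9] 65.5 [ 393.9 -284.4   19.1]
```

View pics/crop2.png

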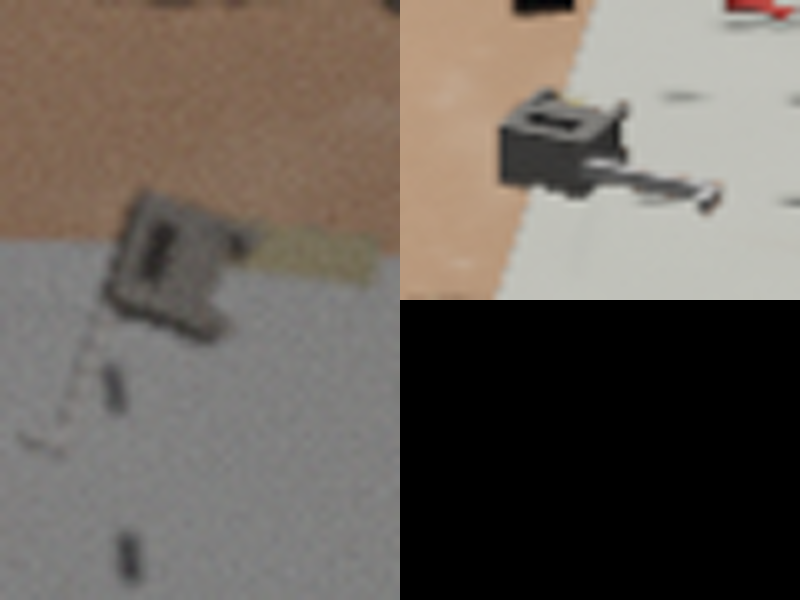

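Run:
```python
from h import *
c=lambda u,v,z:onz("top",390+u/8,185+v/8,z)[:2].round(1)
for p in ((145,195,36),(105,295,36),(255,238,36),(222,333,36),(100,310,24),(60,455,24),(20,435,24)):print(p,c(*p))
# dark mask on depth heights: top-face points
T=cloud("top",np.load("top_1.npy"));im=cv2.imread("top_1.png");g=im.max(2)
sub=(slice(200,235),slice(395,430))
m=((g[sub]<95)&(T[sub][...,2]>22)).astype(np.uint8)
n,l,st,ce=cv2.connectedComponentsWithStats(m);k=1+st[1:,4].argmax();v,u=np.nonzero(l==k)
Q=np.array([onz("top",a+395,b+200,36)[:2] for a,b in zip(u,v)],np.float32)
r=cv2.minAreaRect(Q);print(len(Q),r,cv2.boxPoints(r).round(1).tolist())
print(T[sub][l==k][:,2].mean())
# side view: top edges of block -> height via ray/plane agreement
for p in ((500,130),(520,95),(610,130),(625,105)):
    print(p,onz("side",325+(p[0]-400)/6.667,170+p[1]/6.667,36).round(1))
```

```text
(145, 195, 36) [ 450.  -302.1]
(105, 295, 36) [ 402.5 -284.4]
(255, 238, 36) [ 432.4 -352.7]
(222, 333, 36) [ 387.6 -337.9]
(100, 310, 24) [ 397.3 -284.2]
(60, 455, 24) [ 329.4 -266.9]
(20, 435, 24) [ 337.7 -248.5]
159 ((417.53948974609375, -314.8486328125), (57.12490463256836, 54.97262954711914), 71.65528106689453) [[382.5, -333.29998779296875], [434.6000061035156, -350.6000061035156], [452.6000061035156, -296.3999938964844], [400.3999938964844, -279.1000061035156]]
35.57027488431449
(500, 130) [ 447.7 -289.6   36. ]
(520, 95) [ 443.9 -338.2   36. ]
(610, 130) [ 390.2 -297.8   36. ]
(625, 105) [ 385.9 -332.4   36. ]
```

The clip measures 54 × 59 mm across and 36 mm high. Its x axis is at about −19°, with the block and legs centred at (417.5, −315). I'll approach above the clip z≈10 point with tool y along the clip's x.

Emit:
{"fn": "servo_tool", "kwargs": {
  "moves": [0.06, -0.91, -0.45, 0.294, 1, 0.06, -0.91, -0.45, 0.294, 1, 0.06, -0.91, -0.45, 0.294, 1, 0.06, -0.91, -0.45, 0.294, 1, 0.06, -0.91, -0.45, 0.294, 1, 0.06, -0.91, -0.45, 0.294, 1, 0.06, -0.91, -0.45, 0.294, 1, 0.06, -0.91, -0.45, 0.294, 1, 0.06, -0.91, -0.45, 0.294, 1, 0.06, -0.91, -0.45, 0.294, 1, 0.06, -0.91, -0.45, 0.294, 1, 0.06, -0.91, -0.45, 0.294, 1]
}}

```text
t: 2.7
eef_pos: [414.0, -323.9, 71.9]
tcp_rot: [-3.14, -0.0, 1.23]
ft_force: [-0.2, 0.5, -0.3]
opening: 0.999
grip_force: 0.0
```

Emit:
{"fn": "servo_tool", "kwargs": {
  "moves": [0, 0, -0.08, 0, 1, 0, 0, -0.15, 0, 1, 0, 0, -0.175, 0, 1, 0, 0, -0.175, 0, 1, 0, 0, -0.175, 0, 0.3, 0, 0, -0.175, 0, 0.3, 0, 0, -0.175, 0, 0.3, 0, 0, -0.175, 0, 0.3, 0, 0, -0.175, 0, 0.3, 0, 0, -0.175, 0, 0.3, 0, 0, -0.175, 0, 0.3, 0, 0, -0.175, 0, 0.3]
}}

```text
t: 3.7
eef_pos: [415.9, -319.7, 5.3]
tcp_rot: [3.139, 0.001, 1.234]
ft_force: [1.4, -1.1, 6.0]
opening: 0.563
grip_force: 30.0
```

Emit:
{"fn": "servo_tool", "kwargs": {
  "moves": [0, 0, 0.04, 0, 0.3, 0, 0, 0.1, 0, 0.3, 0, 0, 0.17, 0, 0.3, 0, 0, 0.24, 0, 0.3, 0.03, 0.05, 0.31, 0, 0.3, 0.07, 0.1, 0.37, 0.01, 0.3, 0.11, 0.17, 0.39, 0.02, 0.3, 0.16, 0.24, 0.39, 0.02, 0.3, 0.21, 0.31, 0.39, 0.02, 0.3, 0.25, 0.37, 0.39, 0.02, 0.3, 0.27, 0.41, 0.39, 0.02, 0.3, 0.27, 0.41, 0.39, 0.02, 0.3]
}}

```text
t: 4.7
eef_pos: [523.8, -152.1, 160.2]
tcp_rot: [-3.14, -0.001, 1.3]
ft_force: [0.0, 0.3, -2.3]
opening: 0.565
grip_force: 30.0
```

```bash
python3 clip.py 2
python3 - <<'E'
from h import *
s=state();print(s["t"],s["eef_pos"],s["opening"],s["ft_force"])
si=cv2.imread("side_2.png");t=cv2.imread("top_2.png")
u,v=map(int,pix("side",s["eef_pos"]));a,b=map(int,pix("top",s["eef_pos"]));print(u,v,a,b)
o=np.hstack([cv2.resize(si[v-50:v+50,u-60:u+40],(400,400),interpolation=cv2.INTER_CUBIC),cv2.resize(t[b-40:b+40,a-40:a+40],(400,400),interpolation=cv2.INTER_CUBIC)])
cv2.imwrite("pics/crop3.png",o)
E
```

```text
4.8 [ 522.75856539 -154.46969523  160.1860412 ] 0.5628548559470306 [-1.15472857 -0.20853393 -2.00600996]
309 168 372 180
```

View pics/crop3.png

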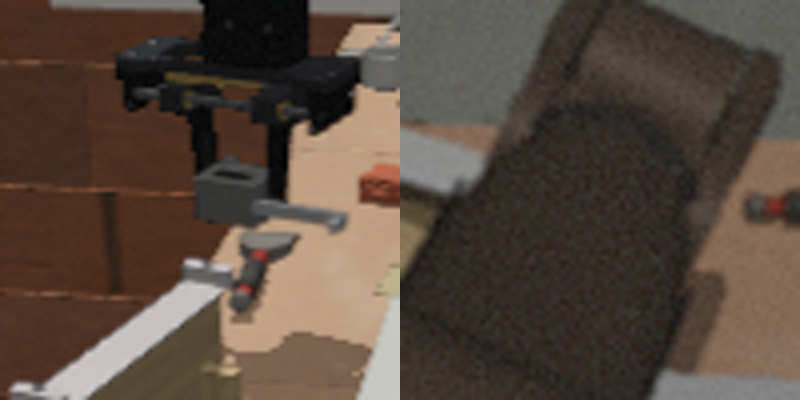

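Emit:
{"fn": "servo_tool", "kwargs": {
  "moves": [0.01, 0.037, -0.02, 0, 0.3, 0.02, 0.074, -0.039, 0, 0.3, 0.02, 0.074, -0.039, 0, 0.3, 0.02, 0.074, -0.054, 0, 0.3, 0.0185, 0.067, -0.064, 0, 0.3, 0.017, 0.061, -0.073, 0, 0.3, 0.016, 0.057, -0.085, 0, 0.3, 0.015, 0.054, -0.096, 0, 0.3, 0.014, 0.052, -0.108, 0, 0.3, 0.014, 0.052, -0.119, 0, 0.3, 0.0155, 0.056, -0.142, 0, 0.3, 0.0155, 0.056, -0.142, 0, 0.3]
}}

```text
t: 5.8
eef_pos: [528.6, -134.6, 103.7]
tcp_rot: [3.142, 0.001, 1.296]
ft_force: [-2.9, -5.8, 1.2]
opening: 0.565
grip_force: 30.0
```

```bash
python3 clip.py 3
python3 - <<'E'
from h import *
s=state();print(s["t"],s["eef_pos"],s["opening"],s["ft_force"])
si=cv2.imread("side_3.png")
u,v=map(int,pix("side",s["eef_pos"]))
cv2.imwrite("pics/crop4.png",cv2.resize(si[v-50:v+50,u-50:u+50],(600,600),interpolation=cv2.INTER_CUBIC))
E
```

```text
5.9 [ 528.63191665 -134.63493187  103.84977313] 0.5689602083943176 [-2.68999142e+00 -4.39926944e+00 -4.21910466e-03]
```

View pics/crop4.png

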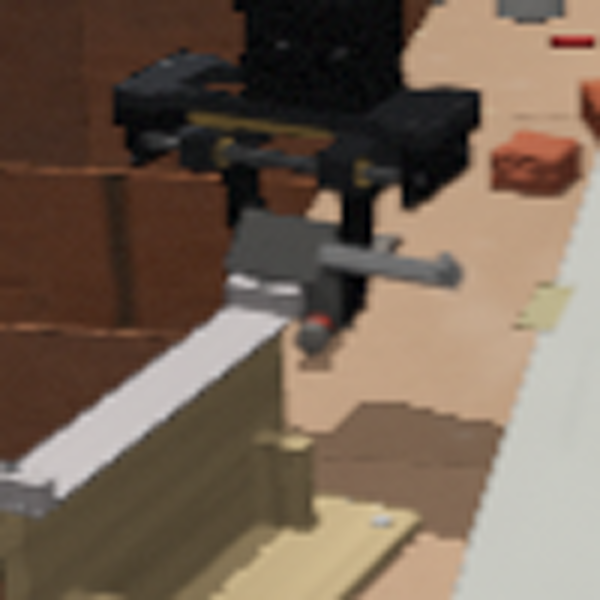

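Emit:
{"fn": "servo_tool", "kwargs": {
  "moves": [0.002, 0.007, -0.014, 0, 0.3, 0.004, 0.014, -0.028, 0, 0.3, 0.006, 0.021, -0.035, 0, 0.3, 0.0075, 0.027, -0.04, 0, 0.3, 0.009, 0.032, -0.044, 0, 0.3, 0.009, 0.032, -0.046, 0, 0.3, 0.009, 0.032, -0.046, 0, 0.3, 0.0, 0.0, -0.046, 0, 0.3, -0.02, -0.06, -0.046, 0, 0.3, -0.04, -0.13, -0.046, 0, 0.3, -0.06, -0.17, -0.046, 0, 0.3, -0.06, -0.17, -0.046, 0, 0.3]
}}

```text
t: 6.9
eef_pos: [503.8, -204.5, 85.4]
tcp_rot: [3.141, 0.001, 1.293]
ft_force: [0.7, 0.0, -2.5]
opening: 0.605
grip_force: 37.1
```

```bash
python3 clip.py 4
python3 - <<'E'
from h import *
s=state();print(s["t"],s["eef_pos"],s["opening"],s["ft_force"])
si=cv2.imread("side_4.png")
u,v=map(int,pix("side",s["eef_pos"]))
cv2.imwrite("pics/crop5.png",cv2.resize(si[v-50:v+50,u-50:u+50],(600,600),interpolation=cv2.INTER_CUBIC))
E
```

```text
7.0 [ 504.7217555  -201.96207425   85.36391497] 0.6054454362715371 [-0.77916223  0.74813197 -2.164308  ]
```

View pics/crop5.png

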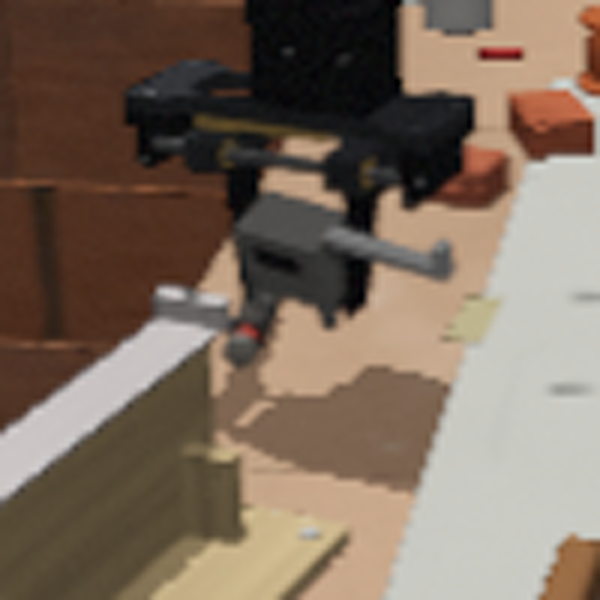

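The clip is now upright, with a slight skew in the jaws that pressing on the bench should square. Setting it down.

Emit:
{"fn": "servo_tool", "kwargs": {
  "moves": [-0.05, 0, -0.05, 0, 0.3, -0.1, 0, -0.1, 0, 0.3, -0.1, 0, -0.14, 0, 0.3, -0.1, 0, -0.165, 0, 0.3, -0.1, 0, -0.175, 0, 0.3, -0.1, 0, -0.18, 0, 0.3, -0.1, 0, -0.185, 0, 0.3, -0.1, 0, -0.19, 0, 0.3, -0.1, 0, -0.19, 0, 0.3]
}}

```text
t: 7.75
eef_pos: [465.8, -200.7, 9.7]
tcp_rot: [3.141, 0.0, 1.298]
ft_force: [0.7, -0.9, -1.3]
opening: 0.605
grip_force: 37.1
```

Emit:
{"fn": "servo_tool", "kwargs": {
  "moves": [0, 0, -0.004, 0, 0.3, 0, 0, -0.008, 0, 0.3, 0, 0, -0.011, 0, 0.3, 0, 0, -0.014, 0, 0.3, 0, 0, -0.014, 0, 0.3]
}}

```text
t: 8.17
eef_pos: [466.5, -201.5, 5.4]
tcp_rot: [3.138, 0.001, 1.297]
ft_force: [0.1, -0.1, 17.7]
opening: 0.596
grip_force: 34.7
```

Emit:
{"fn": "servo_tool", "kwargs": {
  "moves": [0, 0, 0, 0, 0.65, 0, 0, 0, 0, 0.7, 0, 0, 0, 0, 1, 0, 0, 0, 0, 1, 0, 0, 0, 0, 1, 0, 0, 0.1, 0, 1, 0, 0, 0.2, 0, 1, -0.02, -0.1, 0.3, 0, 1, -0.05, -0.2, 0.35, 0, 1, -0.08, -0.3, 0.35, 0, 1, -0.1, -0.4, 0.35, 0, 1, -0.1, -0.5, 0.35, 0, 1]
}}

```text
t: 9.17
eef_pos: [425.1, -387.6, 144.8]
tcp_rot: [3.141, 0.001, 1.297]
ft_force: [1.9, -0.2, 1.1]
opening: 1.004
grip_force: 0.0
```

```bash
python3 clip.py 5
python3 - <<'E'
from h import *
s=state();print(s["t"],s["eef_pos"],s["opening"],s["ft_force"],s["joints"])
si=cv2.imread("side_5.png");t=cv2.imread("top_5.png")
X=[460,-200,30]
u,v=map(int,pix("side",X));a,b=map(int,pix("top",X));print(u,v,a,b)
o=np.hstack([cv2.resize(si[v-30:v+30,u-25:u+35],(400,400),interpolation=cv2.INTER_CUBIC),cv2.resize(t[b-20:b+30,a-25:a+25],(400,400),interpolation=cv2.INTER_CUBIC)])
cv2.imwrite("pics/crop6.png",o)
T=cloud("top",np.load("top_5.npy"));S=cloud("side",np.load("side_5.npy"))
for C in (T,S):
    m=(abs(C[...,0]-450)<75)&(abs(C[...,1]+195)<50)&(C[...,2]>50)&(C[...,2]<72);P=C[m]
    r=cv2.minAreaRect(P[:,:2].astype(np.float32));print(len(P),r,P[:,2].mean(), np.percentile(P[:,2],[10,90]))
E
```

```text
9.2667 [ 425.56114223 -391.19352714  143.74019653] 1.0002984527628531 [ 0.45373595  1.31605458 -0.29984324] [-8.57403894e-01  5.04889901e-01  1.75528814e+00 -5.33409132e-04
  8.78778838e-01 -5.79416730e-01]
332 201 380 205<stdin>:11: RuntimeWarning: Mean of empty slice.
  ret = ret.dtype.type(ret / rcount)
Traceback (most recent call last):
IndexError: index -1 is out of bounds for axis 0 with size 0
```

View pics/crop6.png

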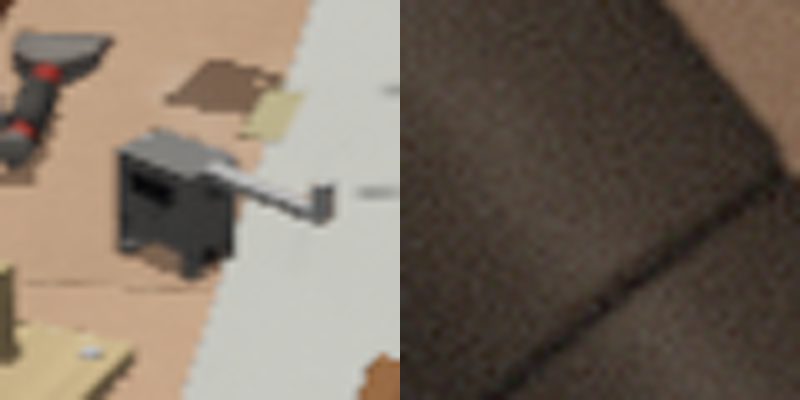

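Emit:
{"fn": "servo_tool", "kwargs": {
  "moves": [-0.05, 0.2, 0.1, -0.5, 1, -0.05, 0.4, 0.1, -0.5, 1, -0.05, 0.6, 0.1, -0.5, 1, -0.05, 0.8, 0.1, -0.5, 1, -0.05, 1, 0.1, -0.5, 1, -0.05, 1, 0.1, -0.5, 1, -0.05, 1, 0.1, -0.5, 1, -0.05, 1, 0.1, -0.5, 1, -0.05, 1, 0.1, -0.5, 1, -0.05, 1, 0.1, -0.5, 1, -0.05, 1, 0.1, -0.5, 1, -0.05, 1, 0.1, -0.5, 1]
}}

```text
t: 10.27
eef_pos: [405.3, 17.5, 183.7]
tcp_rot: [-3.141, 0.001, -0.091]
ft_force: [-0.4, 0.0, 0.6]
opening: 1.0
grip_force: 0.0
```

Emit:
{"fn": "servo_tool", "kwargs": {
  "moves": [0, 0.1, 0, 0, 1, 0, 0.2, 0, 0, 1, 0, 0.25, 0, 0, 1, 0, 0.25, 0, 0, 1]
}}

```text
t: 10.6
eef_pos: [405.6, 116.9, 183.5]
tcp_rot: [-3.141, 0.0, -0.085]
ft_force: [0.2, -0.7, 0.1]
opening: 0.999
grip_force: 0.0
```

```bash
python3 clip.py 6
python3 - <<'E'
from h import *
s=state();print(s["t"],s["eef_pos"],s["tcp_rot"],s["joints"])
for n in ("top","side"):
    im=cv2.imread(n+"_6.png");C=cloud(n,np.load(n+"_6.npy"));g=im.max(2).astype(int);sat=g-im.min(2)
    m=(abs(C[...,0]-435)<90)&(abs(C[...,1]+190)<60)&(C[...,2]>48)&(C[...,2]<72)
    v,u=np.nonzero(m); print(n,m.sum(),u.min(),u.max(),v.min(),v.max(),"z",np.percentile(C[m][:,2],[10,50,90]).round(1))
    Q=np.array([onz(n,a,b,59)[:2] for a,b in zip(u,v)],np.float32)
    # block: drop thin arm by neighbour count
    k=cv2.morphologyEx(m.astype(np.uint8),cv2.MORPH_OPEN,np.ones((5,5)))
    v,u=np.nonzero(k);B=np.array([onz(n,a,b,59)[:2] for a,b in zip(u,v)],np.float32)
    if len(B): print("block",len(B),cv2.minAreaRect(B),B.mean(0), "box",cv2.boxPoints(cv2.minAreaRect(B)).round(1).tolist())
    q=Q[np.argsort(Q[:,0])]; c=Q.mean(0);w,V=np.linalg.eigh(np.cov(Q.T));d=V[:,1];print("axis deg",np.degrees(np.arctan2(d[1],d[0])),"x ext",q[:5].mean(0),q[-5:].mean(0))
E
```

```text
10.7 [405.8008934  114.55804604 183.4617476 ] [ 3.14130218e+00  5.78248854e-04 -8.57608810e-02] [ 1.18320379e-01  2.47443561e-01  2.06824538e+00 -2.27378199e-04
  8.26528844e-01  1.77503159e+00]
top 211 364 389 196 226 z [54.8 59.8 64.8]
block 142 ((457.7192687988281, -199.671142578125), (36.194847106933594, 59.559906005859375), 55.40388107299805) [ 458.58456 -200.5296 ] box [[422.8999938964844, -197.6999969482422], [472.0, -231.5], [492.5, -201.6999969482422], [443.5, -167.89999389648438]]
axis deg 145.25340428715035 x ext [ 378.61322 -144.78076] [ 487.8271  -203.64273]
side 122 333 356 191 204 z [52.7 58.4 61.5]
block 42 ((444.7375793457031, -179.5963134765625), (19.852083206176758, 39.34307098388672), 8.54265022277832) [ 444.5854  -179.47244] box [[432.0, -161.60000610351562], [437.79998779296875, -200.5], [457.5, -197.60000610351562], [451.6000061035156, -158.6999969482422]]
axis deg 147.41183889179473 x ext [ 375.9966  -147.01506] [ 458.7989  -205.65598]
```

The clip stands on its feet, with its top at 59 mm, yaw −34.7° and origin about (461, −202). I'll re-grip it by the sides.

Emit:
{"fn": "servo_tool", "kwargs": {
  "moves": [0.02, -0.1, -0.02, -0.04, 1, 0.04, -0.2, -0.05, -0.08, 1, 0.06, -0.3, -0.08, -0.12, 1, 0.08, -0.4, -0.1, -0.16, 1, 0.1, -0.5, -0.14, -0.165, 1, 0.12, -0.6, -0.17, -0.165, 1, 0.135, -0.7, -0.2, -0.165, 1, 0.145, -0.78, -0.21, -0.165, 1, 0.145, -0.795, -0.21, -0.165, 1, 0.145, -0.795, -0.21, -0.165, 1, 0.145, -0.795, -0.21, -0.165, 1]
}}

```text
t: 11.62
eef_pos: [463.3, -204.3, 99.5]
tcp_rot: [3.141, 0.001, -0.609]
ft_force: [-0.6, 0.1, 0.4]
opening: 1.001
grip_force: 0.0
```

```bash
python3 -c "
from h import *
s=state();print(s['t'],s['eef_pos'],s['tcp_rot'],s['ft_force'])"
```

```text
11.6167 [ 463.3315655  -204.32366985   99.47845907] [ 3.14149621e+00  1.15816586e-03 -6.08536266e-01] [-0.57381311  0.14397717  0.4078324 ]
```

Emit:
{"fn": "servo_tool", "kwargs": {
  "moves": [0, 0, -0.07, 0, 1, 0, 0, -0.14, 0, 1, 0, 0, -0.19, 0, 1, 0, 0, -0.2, 0, 1, 0, 0, -0.2, 0, 0.3, 0, 0, -0.2, 0, 0.3, 0, 0, -0.2, 0, 0.2, 0, 0, -0.2, 0, 0.2, 0, 0, -0.2, 0, 0.2, 0, 0, -0.2, 0, 0.2, 0, 0, -0.2, 0, 0.2, 0, 0, -0.2, 0, 0.2]
}}

```text
t: 12.62
eef_pos: [464.4, -204.1, 19.8]
tcp_rot: [3.142, -0.0, -0.607]
ft_force: [0.1, 0.3, -1.0]
opening: 0.492
grip_force: 0.0
```

Emit:
{"fn": "servo_tool", "kwargs": {
  "moves": [0, 0, 0, 0, 0.2, 0, 0, 0, 0, 0.2, 0, 0, 0, 0, 0.2, 0, 0, 0, 0, 0.2, 0, 0, 0, 0, 0.2]
}}

```text
t: 13.03
eef_pos: [464.3, -204.2, 19.7]
tcp_rot: [3.141, -0.0, -0.607]
ft_force: [-2.8, -3.2, 2.4]
opening: 0.376
grip_force: 30.0
```

Emit:
{"fn": "servo_tool", "kwargs": {
  "moves": [0, 0, 0.04, 0, 0.2, 0, 0, 0.1, 0, 0.2, 0, 0, 0.18, 0, 0.2, 0, 0.02, 0.26, 0.01, 0.2, 0.02, 0.06, 0.34, 0.03, 0.2, 0.05, 0.12, 0.41, 0.05, 0.2, 0.1, 0.2, 0.45, 0.07, 0.2, 0.15, 0.29, 0.45, 0.09, 0.2, 0.2, 0.38, 0.45, 0.107, 0.2, 0.25, 0.46, 0.45, 0.107, 0.2, 0.285, 0.52, 0.45, 0.107, 0.2, 0.297, 0.543, 0.45, 0.107, 0.2]
}}

```text
t: 14.03
eef_pos: [584.2, 16.5, 199.0]
tcp_rot: [-3.141, 0.001, -0.268]
ft_force: [-0.3, -0.4, -3.2]
opening: 0.38
grip_force: 30.0
```

```bash
python3 clip.py 7
cat > side.py <<'E'
# clip in the side view, stand axes rel. rail_top: height profile of grey pixels along stand x
from h import *
import sys
tag=sys.argv[1]; yw=-0.2697; R0=np.array([569.5,16.6,120]);ex=np.array([np.cos(yw),np.sin(yw),0]);ey=np.array([-np.sin(yw),np.cos(yw),0])
s=state();p=np.array(s["eef_pos"])-R0
print("t",round(s["t"],2),"TCP stand",(p@ex).round(1),(p@ey).round(1),p[2].round(1),"yaw",np.round(s["tcp_rot"],3),"F",np.round(s["ft_force"],1),"open",round(s["opening"],3))
for n in ("side","top"):
    C=cloud(n,np.load(f"{n}_{tag}.npy"))-R0
    X,Y,Z=C@ex,C@ey,C[...,2]
    y0=p@ey
    m=(abs(Y-y0)<14)&(X>-130)&(X<-28)&(Z>-30)&(Z<150)
    if m.sum()>10:
        for a in range(-120,-28,15):
            k=m&(X>=a)&(X<a+15)
            if k.sum()>2: print(n,"arm X",a+7,"Z",np.percentile(Z[k],[10,50,90]).round(1),k.sum())
E
python3 side.py 7
```

```text
t 14.13 TCP stand 13.7 1.9 78.8 yaw [ 3.142e+00  1.000e-03 -2.680e-01] F [ 0.1 -0.7 -2.1] open 0.379
side arm X -98 Z [114.3 122.  130.6] 25
side arm X -83 Z [113.2 117.7 130.1] 28
side arm X -68 Z [112.8 117.9 119.3] 19
side arm X -53 Z [113.8 117.4 119.2] 19
side arm X -38 Z [112.4 117.1 119.1] 20
side arm X -23 Z [114.  118.6 119. ] 3
```

Emit:
{"fn": "servo_tool", "kwargs": {
  "moves": [0, 0, -0.05, 0, 0.2, 0, 0, -0.1, 0, 0.2, 0, 0, -0.135, 0, 0.2, 0, 0, -0.147, 0, 0.2, 0.0045, -0.001, -0.151, 0, 0.2, 0.009, -0.0025, -0.1555, 0, 0.2, 0.013, -0.0035, -0.159, 0, 0.2, 0.0175, -0.005, -0.163, 0, 0.2, 0.021, -0.006, -0.167, 0, 0.2, 0.025, -0.007, -0.171, 0, 0.2, 0.032, -0.009, -0.18, 0, 0.2, 0.032, -0.009, -0.18, 0, 0.2]
}}

```text
t: 15.13
eef_pos: [596.7, 8.1, 129.3]
tcp_rot: [-3.142, -0.003, -0.271]
ft_force: [1.1, -2.0, 7.9]
opening: 0.378
grip_force: 30.0
```

```bash
python3 clip.py 8; python3 side.py 8
```

```text
t 15.23 TCP stand 28.5 -0.9 9.4 yaw [-3.142e+00 -3.000e-03 -2.710e-01] F [ 1.4 -1.1  7.3] open 0.377
side arm X -83 Z [72.2 77.7 83.8] 10
side arm X -68 Z [68.9 77.8 89. ] 36
side arm X -53 Z [65.3 69.3 71.6] 19
side arm X -38 Z [60.5 64.8 67.6] 17
side arm X -23 Z [62.2 64.8 65.5] 3
```

Emit:
{"fn": "servo_tool", "kwargs": {
  "moves": [0.003, -0.001, -0.004, 0, 0.2, 0.005, -0.0015, -0.008, 0, 0.2, 0.007, -0.002, -0.011, 0, 0.2, 0.007, -0.002, -0.012, 0, 0.2, 0.007, -0.002, -0.012, 0, 0.2]
}}

```text
t: 15.65
eef_pos: [600.0, 7.2, 125.2]
tcp_rot: [-3.141, -0.005, -0.271]
ft_force: [2.7, -2.0, 11.6]
opening: 0.38
grip_force: 30.0
```

```bash
python3 clip.py 9; python3 side.py 9
python3 - <<'E'
from h import *
si=cv2.imread("side_9.png");u,v=map(int,pix("side",[560,10,140]))
o=cv2.resize(si[v-30:v+30,u-40:u+40],(800,600),interpolation=cv2.INTER_CUBIC);cv2.imwrite("pics/crop7.png",o);print(u,v)
E
```

```text
t 15.75 TCP stand 31.9 -0.9 5.2 yaw [-3.141 -0.005 -0.271] F [ 2.7 -2.5 11.6] open 0.375
side arm X -68 Z [76.5 84.  92.8] 40
side arm X -53 Z [68.2 73.5 76.9] 17
side arm X -38 Z [63.5 68.  72.7] 17
side arm X -23 Z [62.8 65.1 67.4] 3
284 195
```

View pics/crop7.png

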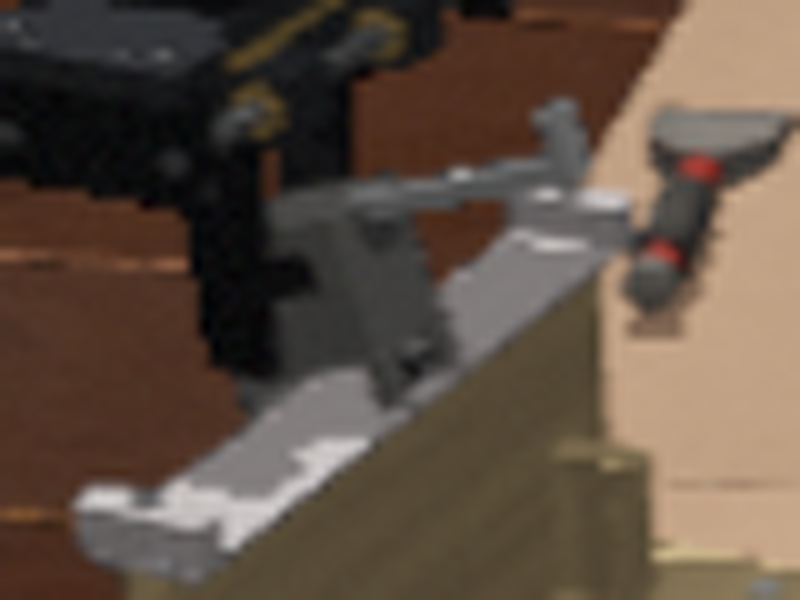

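The picture shows the cheeks on the rail top near (400,400), the arm end raised about 0.4 rad and the leg past the far edge. Drawing it toward the near side.

Emit:
{"fn": "servo_tool", "kwargs": {
  "moves": [-0.003, 0.001, 0.003, 0, 0.2, -0.008, 0.002, 0.004, 0, 0.2, -0.013, 0.0035, 0.004, 0, 0.2, -0.018, 0.005, 0.004, 0, 0.2, -0.023, 0.0065, 0.004, 0, 0.2, -0.028, 0.0075, 0.004, 0, 0.2, -0.031, 0.0085, 0.004, 0, 0.2, -0.031, 0.0085, 0.004, 0, 0.2]
}}

```text
t: 16.42
eef_pos: [588.7, 11.4, 124.8]
tcp_rot: [-3.141, -0.006, -0.27]
ft_force: [12.0, -4.5, -4.9]
opening: 0.376
grip_force: 30.0
```

```bash
python3 clip.py 10; python3 side.py 10
```

```text
t 16.52 TCP stand 19.9 0.1 4.8 yaw [-3.141 -0.006 -0.27 ] F [12.  -5.7 -4.7] open 0.379
side arm X -83 Z [74.5 82.5 91.8] 35
side arm X -68 Z [68.  74.6 90.8] 20
side arm X -53 Z [63.5 68.7 72.4] 15
side arm X -38 Z [58.3 63.8 67. ] 19
side arm X -23 Z [ 5.9 10.5 62.8] 9
```

Emit:
{"fn": "servo_tool", "kwargs": {
  "moves": [-0.006, 0.0015, 0, 0, 0.2, -0.012, 0.0033, 0, 0, 0.2, -0.018, 0.005, 0, 0, 0.2, -0.024, 0.0066, 0, 0, 0.2, -0.03, 0.0083, -0.002, 0, 0.2, -0.036, 0.01, -0.005, 0, 0.2, -0.0385, 0.0106, -0.01, 0, 0.2, -0.0385, 0.0106, -0.015, 0, 0.2, -0.0385, 0.0106, -0.02, 0, 0.2, -0.0385, 0.0106, -0.02, 0, 0.2]
}}

```text
t: 17.35
eef_pos: [573.5, 15.7, 120.3]
tcp_rot: [-3.141, -0.008, -0.27]
ft_force: [-0.9, -4.3, 34.4]
opening: 0.379
grip_force: 35.1
```

```bash
python3 clip.py 11; python3 side.py 11
```

```text
t 17.45 TCP stand 4.1 0.2 0.3 yaw [-3.141 -0.009 -0.27 ] F [ 0.3 -4.1 34.2] open 0.375
side arm X -98 Z [49.9 58.7 66.8] 35
side arm X -83 Z [48.3 50.8 53.3] 19
side arm X -68 Z [46.4 50.5 52.5] 19
side arm X -53 Z [45.7 50.1 50.8] 19
side arm X -38 Z [21.  46.3 49.6] 23
side arm X -23 Z [-1.2 17.6 47.8] 43
```

Emit:
{"fn": "servo_tool", "kwargs": {
  "moves": [-0.005, 0.0013, 0, 0, 0.2, -0.01, 0.0026, -0.004, 0, 0.2, -0.014, 0.0038, -0.008, 0, 0.2, -0.014, 0.0038, -0.01, 0, 0.2]
}}

```text
t: 17.78
eef_pos: [573.3, 15.8, 120.1]
tcp_rot: [-3.14, -0.023, -0.27]
ft_force: [7.9, -11.2, 66.1]
opening: 0.378
grip_force: 54.7
```

```bash
python3 clip.py 12; python3 side.py 12
```

```text
t 17.88 TCP stand 3.9 0.2 0.1 yaw [-3.139 -0.023 -0.27 ] F [ 10.5 -10.9  55.9] open 0.379
side arm X -98 Z [47.5 55.8 65.3] 38
side arm X -83 Z [45.9 50.3 52.8] 18
side arm X -68 Z [45.5 49.  51.7] 20
side arm X -53 Z [44.2 49.2 50.3] 19
side arm X -38 Z [14.5 45.7 80.7] 34
side arm X -23 Z [-4.3 18.4 89.4] 57
```

Emit:
{"fn": "servo_tool", "kwargs": {
  "moves": [0.007, -0.002, 0.012, 0, 0.6, 0.007, -0.002, 0.014, 0, 0.6, 0.007, -0.002, 0.016, 0, 0.7, 0.007, -0.002, 0.02, 0, 0.7, 0.007, -0.002, 0.02, 0, 0.7, 0.007, -0.002, 0.07, 0, 0.7, 0.007, -0.002, 0.14, 0, 0.4, 0.007, -0.002, 0.21, 0, 0, 0.007, -0.002, 0.21, 0, 0, 0.007, -0.002, 0.21, 0, 0, 0.007, -0.002, 0.21, 0, 0, 0.007, -0.002, 0.21, 0, 0]
}}

```text
t: 18.88
eef_pos: [567.4, 17.2, 195.1]
tcp_rot: [3.141, 0.003, -0.27]
ft_force: [0.3, -0.1, -0.4]
opening: 0.339
grip_force: 0.0
```

```bash
python3 clip.py 13; python3 side.py 13
```

```text
t 18.98 TCP stand -1.9 0.0 75.3 yaw [ 3.141e+00  2.000e-03 -2.700e-01] F [-0.4  0.9  0.1] open 0.253
side arm X -98 Z [40.3 49.1 59.1] 38
side arm X -83 Z [39.1 44.  45.5] 20
side arm X -68 Z [40.1 43.  46.3] 20
side arm X -53 Z [39.9 44.  45.6] 19
side arm X -38 Z [27.4 40.3 45. ] 31
side arm X -23 Z [-0.2 14.7 40.3] 48
```

Emit:
{"fn": "servo_tool", "kwargs": {
  "moves": [-0.02, 0.005, -0.01, 0, 0, -0.034, 0.0095, -0.03, 0, 0, -0.034, 0.0095, -0.055, 0, 0, -0.034, 0.0095, -0.068, 0, 0, -0.034, 0.0095, -0.072, 0, 0, -0.034, 0.0095, -0.076, 0, 0, -0.034, 0.0095, -0.078, 0, 0, -0.034, 0.0095, -0.08, 0, 0, -0.034, 0.0095, -0.08, 0, 0]
}}

```text
t: 19.73
eef_pos: [554.6, 20.9, 165.3]
tcp_rot: [3.142, -0.001, -0.27]
ft_force: [-3.7, -0.3, 8.3]
opening: 0.004
grip_force: 4.0
```

Emit:
{"fn": "servo_tool", "kwargs": {
  "moves": [0, 0, -0.003, 0, 0, 0, 0, -0.004, 0, 0, 0, 0, -0.004, 0, 0, 0, 0, 0.01, 0, 0, 0, 0, 0.05, 0, 0, -0.02, 0.05, 0.1, 0.03, 1, -0.08, 0.1, 0.15, 0.07, 1, -0.15, 0.2, 0.16, 0.11, 1, -0.2, 0.3, 0.16, 0.15, 1, -0.25, 0.35, 0.16, 0.19, 1, -0.25, 0.35, 0.16, 0.23, 1, -0.25, 0.35, 0.16, 0.27, 1]
}}

```text
t: 20.73
eef_pos: [453.6, 162.5, 229.1]
tcp_rot: [3.141, -0.001, 0.583]
ft_force: [0.4, -0.1, -0.8]
opening: 0.437
grip_force: 0.0
```

```bash
python3 clip.py 14; python3 side.py 14 | tail -5
python3 - <<'E'
from h import *
s=state();print(s["t"],s["eef_pos"],s["tcp_rot"],s["ft_force"],s["joints"])
T=cloud("top",np.load("top0.npy"));S=cloud("side",np.load("side0.npy"))
for n,C in(("top",T),("side",S)):
    m=(C[...,0]>300)&(C[...,0]<560)&(C[...,1]>180)&(C[...,1]<420)&(C[...,2]>60)&(C[...,2]<300)
    P=C[m]
    big=P[(P[:,0]<415)&(P[:,2]>90)]; r=cv2.minAreaRect(big[:,:2].astype(np.float32));print(n,"big",len(big),r,np.percentile(big[:,2],[5,50,98]))
    sm=P[(P[:,0]>415)&(P[:,0]<500)&(P[:,1]>270)&(P[:,1]<380)&(P[:,2]>100)&(P[:,2]<135)];r=cv2.minAreaRect(sm[:,:2].astype(np.float32));print(n,"small",len(sm),r,np.percentile(sm[:,2],[5,50,98]))
# handle by colour in both pictures -> brown mask, centroid rays triangulated
def brown(n,box):
    im=cv2.imread(f"pics/{n}0.png");h=cv2.cvtColor(im,cv2.COLOR_BGR2HSV);u0,u1,v0,v1=box
    C=(T if n=="top" else S)
    m=np.zeros(h.shape[:2],bool);m[v0:v1,u0:u1]=True
    m&=(C[...,2]>90)&(C[...,2]<135);v,u=np.nonzero(m);return u.mean(),v.mean(),m
# top face plane z=118 from top
u,v,m=brown("top",(222,256,188,212));vv,uu=np.nonzero(m)
Q=np.array([onz("top",a,b,118)[:2] for a,b in zip(uu,vv)],np.float32);print("handle@118",cv2.minAreaRect(Q),Q.mean(0))
E
```

```text
t 20.83 TCP stand -149.4 108.9 108.8 yaw [ 3.141e+00 -1.000e-03  5.770e-01] F [ 0.8 -0.4 -0.9] open 0.521
20.8333 [454.50116984 161.38663925 228.84181696] [ 3.14116394e+00 -8.33953747e-04  5.77193042e-01] [ 0.7880592  -0.42954556 -0.88619378] [ 2.04187476e-01  2.71506777e-01  1.87931206e+00 -1.14041804e-04
  9.89840981e-01  1.19785348e+00]
top big 223 ((321.7380676269531, 254.8888702392578), (114.38130187988281, 19.669252395629883), 84.8930435180664) [120.56710433 169.64054863 178.21150791]
top small 90 ((455.0904541015625, 327.05828857421875), (80.89258575439453, 12.527993202209473), 76.1158447265625) [106.66616565 117.27546747 125.70954394]
side big 683 ((321.3418884277344, 258.26788330078125), (117.72019958496094, 19.681962966918945), 85.19881439208984) [ 94.96201893 151.72091747 172.40860436]
side small 270 ((453.9803466796875, 328.9999694824219), (80.32035827636719, 14.744303703308105), 76.832275390625) [101.534828   114.51836459 119.65652243]
handle@118 ((453.5387878417969, 324.5851135253906), (84.58306884765625, 15.156171798706055), 76.69813537597656) [454.05646 325.64407]
```

Emit:
{"fn": "servo_tool", "kwargs": {
  "moves": [0, 0.05, 0, 0.04, 0.6, 0, 0.13, 0, 0.08, 0.6, 0, 0.22, -0.03, 0.12, 0.6, 0, 0.31, -0.08, 0.16, 0.6, 0, 0.38, -0.14, 0.2, 0.6, 0, 0.415, -0.19, 0.235, 0.6, 0, 0.415, -0.23, 0.241, 0.6, 0, 0.415, -0.247, 0.241, 0.6, 0, 0.415, -0.247, 0.241, 0.6, 0, 0.415, -0.247, 0.241, 0.6]
}}

```text
t: 21.67
eef_pos: [455.0, 326.4, 130.1]
tcp_rot: [3.141, -0.0, 1.327]
ft_force: [0.3, -0.1, 0.5]
opening: 0.603
grip_force: 0.0
```

```bash
python3 clip.py 15
python3 - <<'E'
from h import *
s=state();print(s["t"],s["eef_pos"],s["tcp_rot"],s["opening"])
yw=-0.2697; R0=np.array([569.5,16.6,120]);ex=np.array([np.cos(yw),np.sin(yw),0]);ey=np.array([-np.sin(yw),np.cos(yw),0])
for n in("side","top"):
    C=cloud(n,np.load(f"{n}_15.npy"))-R0;X,Y,Z=C@ex,C@ey,C[...,2]
    arm=(X<-32)&(X>-96)&(abs(Y)<25)&(Z>25)&(Z<70)
    if arm.sum(): print(n,"arm Y",np.percentile(Y[arm],[5,50,95]).round(1),"Z",np.percentile(Z[arm],[10,50,90]).round(1),arm.sum(),"fit Z slope",np.polyfit(X[arm],Z[arm],1).round(3),"Y slope",np.polyfit(X[arm],Y[arm],1).round(3))
    tip=(X<-85)&(X>-125)&(abs(Y)<25)&(Z>48)&(Z<70)
    if tip.sum(): print("tip X",np.percentile(X[tip],[5,50,95]).round(1),"Y",Y[tip].mean().round(1),"Z",Z[tip].max().round(1))
    bl=(X<35)&(X>-28)&(abs(Y)<30)&(Z>38)&(Z<55)
    if bl.sum()>5:
        Q=np.stack([X[bl],Y[bl]],-1).astype(np.float32);print("block",bl.sum(),np.percentile(Q,[3,97],axis=0).round(1).tolist(),"Z",np.median(Z[bl]).round(1),"slopeZ/X",np.polyfit(X[bl],Z[bl],1).round(3))
E
```

```text
21.7667 [455.25464042 326.57727378 130.80998829] [ 3.14023050e+00 -1.14721057e-03  1.32808610e+00] 0.5968525001190815
side arm Y [-3.4 -2.9 -2.5] Z [44.  44.5 44.9] 2 fit Z slope [-0.292 24.558] Y slope [ -0.281 -22.113]
top arm Y [-2.9  2.3  8. ] Z [40.5 44.9 50.4] 60 fit Z slope [-0.059 42.027] Y slope [0.012 3.053]
tip X [-100.5  -97.9  -90. ] Y 2.0 Z 64.6
block 157 [[-25.7, -14.7], [25.1, 18.9]] Z 45.2 slopeZ/X [8.0000e-03 4.5163e+01]
```

Emit:
{"fn": "servo_tool", "kwargs": {
  "moves": [0, 0.002, -0.04, 0, 0.5, 0, 0.002, -0.07, 0, 0.4, 0, 0.002, -0.0745, 0, 0, 0, 0.002, -0.0745, 0, 0, 0, 0.002, -0.0745, 0, 0, 0, 0.002, -0.0745, 0, 0, 0, 0.002, -0.0745, 0, 0, 0, 0.002, -0.0745, 0, 0, 0, 0.002, -0.0745, 0, 0, 0, 0.002, -0.0745, 0, 0, 0, 0.002, -0.0745, 0, 0, 0, 0.002, -0.0745, 0, 0]
}}

```text
t: 22.77
eef_pos: [454.9, 327.7, 100.5]
tcp_rot: [3.141, -0.001, 1.331]
ft_force: [0.7, -1.7, 6.1]
opening: 0.121
grip_force: 30.0
```

Emit:
{"fn": "servo_tool", "kwargs": {
  "moves": [0, 0, 0.015, 0, 0, 0, 0, 0.05, 0, 0, 0, 0, 0.1, 0, 0, 0, 0, 0.15, 0, 0, 0, 0, 0.195, 0, 0, 0, -0.01, 0.225, 0, 0, 0, -0.04, 0.24, 0, 0, 0, -0.08, 0.24, 0, 0, 0, -0.13, 0.24, 0, 0, 0, -0.18, 0.24, 0, 0, 0, -0.23, 0.24, 0, 0, -0.01, -0.28, 0.24, 0, 0]
}}

```text
t: 23.77
eef_pos: [450.3, 214.1, 195.5]
tcp_rot: [-3.141, 0.0, 1.331]
ft_force: [-0.9, -0.7, -0.6]
opening: 0.126
grip_force: 30.0
```

Emit:
{"fn": "servo_tool", "kwargs": {
  "moves": [-0.01, -0.05, 0, 0, 0, -0.02, -0.1, 0, 0, 0, -0.035, -0.15, 0, -0.003, 0, -0.05, -0.2, 0, -0.006, 0, -0.065, -0.25, 0, -0.009, 0, -0.08, -0.3, 0, -0.009, 0, -0.095, -0.345, 0, -0.009, 0, -0.1, -0.37, 0, -0.009, 0, -0.1, -0.383, 0, -0.009, 0, -0.1, -0.383, 0, -0.009, 0, -0.1, -0.383, 0, -0.009, 0]
}}

```text
t: 24.68
eef_pos: [410.8, 62.6, 195.8]
tcp_rot: [3.141, -0.0, 1.302]
ft_force: [-0.0, 0.4, -1.9]
opening: 0.126
grip_force: 30.0
```

```bash
python3 clip.py 16; python3 side.py 16 | head -1
python3 - <<'E'
from h import *
si=cv2.imread("side_16.png");u,v=map(int,pix("side",[450,40,170]))
cv2.imwrite("pics/crop8.png",cv2.resize(si[v-75:v+75,u-120:u+80],(800,600),interpolation=cv2.INTER_CUBIC));print(u,v)
E
```

```text
t 24.78 TCP stand -165.4 2.4 75.8 yaw [ 3.142 -0.     1.303] F [-0.3  0.2 -0.6] open 0.125
321 192
```

View pics/crop8.png

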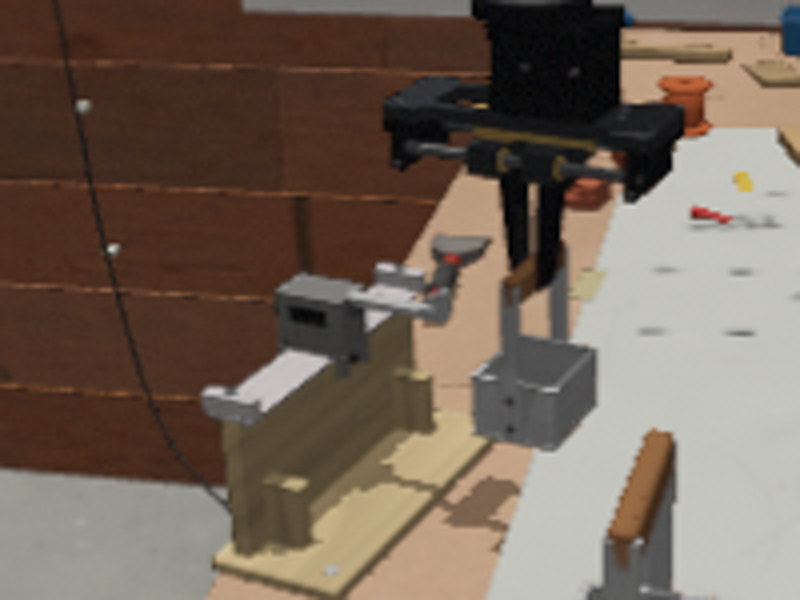

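Emit:
{"fn": "servo_tool", "kwargs": {
  "moves": [0.01, -0.003, 0, 0, 0, 0.03, -0.008, 0, 0, 0, 0.06, -0.0165, 0, 0, 0, 0.1, -0.0275, 0, 0, 0, 0.14, -0.0385, 0, 0, 0, 0.18, -0.0495, 0, 0, 0, 0.215, -0.059, 0, 0, 0, 0.238, -0.0655, 0, 0, 0, 0.248, -0.0685, 0, 0, 0, 0.248, -0.0685, 0, 0, 0, 0.248, -0.0685, 0, 0, 0]
}}

```text
t: 25.7
eef_pos: [509.4, 35.2, 195.6]
tcp_rot: [-3.141, 0.0, 1.303]
ft_force: [-0.5, 0.1, -1.2]
opening: 0.127
grip_force: 30.0
```

Emit:
{"fn": "servo_tool", "kwargs": {
  "moves": [0, 0, -0.02, 0, 0, 0, 0, -0.04, 0, 0, 0, 0, -0.055, 0, 0, 0, 0, -0.063, 0, 0, 0, 0, -0.068, 0, 0, 0, 0, -0.07, 0, 0, 0, 0, -0.07, 0, 0]
}}

```text
t: 26.28
eef_pos: [509.7, 35.1, 167.7]
tcp_rot: [-3.141, 0.0, 1.303]
ft_force: [0.4, -0.0, -0.3]
opening: 0.127
grip_force: 30.0
```

Emit:
{"fn": "servo_tool", "kwargs": {
  "moves": [0, 0, -0.002, 0, 0, 0, 0, -0.003, 0, 0, 0, 0, -0.003, 0, 0, 0, 0, -0.003, 0, 0.2, 0, 0, -0.003, 0, 0.3, 0, 0, -0.003, 0, 0.35, 0, 0, -0.003, 0, 0.35, 0, 0, 0.03, 0, 0.35, 0, 0, 0.1, 0, 0.35, 0, 0, 0.2, 0, 0.35, 0, 0, 0.25, 0, 0.35, 0, 0, 0.25, 0, 0.35]
}}

```text
t: 27.28
eef_pos: [511.2, 35.0, 272.2]
tcp_rot: [3.134, -0.002, 1.303]
ft_force: [0.4, -0.3, -0.3]
opening: 0.349
grip_force: 0.0
```

Emit:
{"fn": "servo_tool", "kwargs": {
  "moves": [-0.1, 0, 0.1, 0, 0.35, -0.2, 0, 0.1, 0, 0.35, -0.25, 0, 0.1, 0, 0.35, -0.25, -0.1, 0.1, 0, 0.35, -0.25, -0.2, 0.1, 0, 0.35, -0.25, -0.3, 0.1, 0, 0.35, -0.25, -0.4, 0.1, 0, 0.35, -0.25, -0.5, 0.1, 0, 0.35, -0.25, -0.5, 0.1, 0, 0.35, -0.25, -0.5, 0.1, 0, 0.35, -0.25, -0.5, 0.1, 0, 0.35, -0.25, -0.5, 0.1, 0, 0.35]
}}

```text
t: 28.28
eef_pos: [409.6, -163.9, 307.6]
tcp_rot: [-3.141, -0.0, 1.304]
ft_force: [0.1, 0.4, -0.4]
opening: 0.352
grip_force: 0.0
```

```bash
python3 clip.py 17
python3 - <<'E'
from h import *
s=state();print(s["t"],s["eef_pos"],s["opening"],s["ft_force"])
yw=-0.2697; R0=np.array([569.5,16.6,120]);ex=np.array([np.cos(yw),np.sin(yw),0]);ey=np.array([-np.sin(yw),np.cos(yw),0])
for n in("side","top"):
    C=cloud(n,np.load(f"{n}_17.npy"))-R0;X,Y,Z=C@ex,C@ey,C[...,2]
    k=(X<-30)&(X>-105)&(abs(Y)<50)&(Z>52)&(Z<85)&~((X<-88)&(abs(Y)<12))
    print(n,"handle",k.sum(),"X",np.percentile(X[k],[5,50,95]).round(1),"Y",np.percentile(Y[k],[5,50,95]).round(1),"Z",np.percentile(Z[k],[5,50,95]).round(1),"dZ/dY",np.polyfit(Y[k],Z[k],1)[0].round(3))
    k=(X<-20)&(X>-110)&(abs(Y)<50)&(Z>-75)&(Z<0);print(" box",k.sum(),np.percentile(X[k],[2,98]).round(1),np.percentile(Y[k],[2,98]).round(1),np.percentile(Z[k],[2,98]).round(1))
    bl=(X<35)&(X>-28)&(abs(Y)<30)&(Z>38)&(Z<55);print(" block",bl.sum(),np.percentile(X[bl],[3,97]).round(1),np.median(Z[bl]).round(1),np.polyfit(X[bl],Z[bl],1).round(3))
    a=cv2.imread(f"pics/{n}0.png").astype(int);b=cv2.imread(f"{n}_17.png").astype(int)
    C0=cloud(n,np.load(f"{n}0.npy"));d=abs(a-b).max(2)>40
    for nm,(x,y) in {"tape":(540,330),"cup":(500,390),"bolster":(505,-360)}.items():
        u,v=pix(n,[x,y,15]);print("  ",nm,int(u),int(v),d[int(v)-15:int(v)+15,int(u)-20:int(u)+20].sum())
E
```

```text
28.3833 [ 409.79901822 -163.79242784  307.84183856] 0.34982075721153244 [-0.66073416  0.4948111  -0.9030431 ]
side handle 108 X [-73.6 -70.8 -62.2] Y [-33.2   6.7  40.5] Z [53.6 60.8 63.3] dZ/dY -0.006
 box 691 [-92.5 -24.7] [-35.3  41.8] [-54.3  -3. ]
 block 134 [-26.5  19.3] 45.4 [4.3000e-02 4.4956e+01]
   tape 259 304 27
   cup 268 324 128
   bolster 327 186 150
top handle 91 X [-70.1 -64.9 -59.1] Y [-35.    0.6  36.9] Z [54.3 61.6 67.7] dZ/dY 0.043
 box 247 [-90.  -31.3] [-33.5  37.9] [-57.3  -4.7]
 block 149 [-26.  23.] 46.5 [4.2000e-02 4.6508e+01]
   tape 240 178 6
   cup 223 188 89
   bolster 422 196 372
```

Run:
```python
from h import *
a=cv2.imread("pics/top0.png").astype(int);b=cv2.imread("top_17.png").astype(int);d=abs(a-b).max(2)
r={n:int((d[v-h:v+h,u-w:u+w]>50).sum()) for n,(u,v,w,h) in {"tape":(245,166,11,8),"cup":(218,183,7,7),"bolster":(430,182,28,7)}.items()};print(r)
if max(r.values())<15: print(job_done())
```

```text
{'tape': 0, 'cup': 0, 'bolster': 112}
```

Run:
```python
from h import *
def blob(f,n):
    im=cv2.imread(f);h=cv2.cvtColor(im,cv2.COLOR_BGR2HSV);w=(slice(172,194),slice(395,460)) if n=="top" else (slice(170,200),slice(295,330))
    m=(((h[...,0]<8)|(h[...,0]>172))&(h[...,1]>150))[w];v,u=np.nonzero(m);return len(u),(u.mean()+w[1].start if len(u) else 0),(v.mean()+w[0].start if len(u) else 0)
for n in("top","side"):
    for f in(f"pics/{n}0.png",f"{n}_6.png",f"{n}_13.png",f"{n}_17.png"):print(f,np.round(blob(f,n),1),cv2.imread(f)[172:194,395:460].mean().round(1))
```

```text
pics/top0.png [ 26.  425.8 181. ] 95.3
top_6.png [ 22.  425.7 180.7] 94.0
top_13.png [ 27.  425.9 181. ] 96.2
top_17.png [ 21.  431.2 180.9] 79.6
pics/side0.png [  8.  313.  183.4] 55.7
side_6.png [  2.  310.5 189.5] 172.4
side_13.png [  6.  313.8 181.3] 153.7
side_17.png [  6.  313.8 181.3] 97.3
```

The bolster hasn't moved. The side view is identical, and in the top view the arm just covers part of it. Handing in.

```bash
python3 -c "
from cell import *
print(job_done())"
```

```text
the job is handed in; nothing more can be done
None
```

The clip is on the rail and appears clicked in, the small tote hangs level by its handle on the arm, and the tape measure, bolster and cup were not moved; the job was handed in at about 28 s, with about 0.04 rad of arm-end sag under the tote's weight and one push in which the fingertips bore on the rail (wrist force 66 N).

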